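# Hold a power module on the test fixture's probes

### The job

Test the power module with the plug nose (the shorter of the two on the mat): seat it flat and square in the nest of the test fixture, its nose in the notch on the hinge side, and let go of it. Then bring the fixture's sprung lid down by its front bar, all the way onto its stops, so that the module is pressed onto the probes, and finish while still holding the lid down there: it springs open if let go. Leave the other things on the bench where they are.

Things in the scene. Friction and masses are not known exactly. Their poses are not given: they have to be found in the camera images.
- module: the module to test: aluminium case 84 (x) x 50 (y) x 32 mm high, black ends, 0.2 kg; a black plug nose 26 mm wide (y), 14 mm high, centred 11 mm above the underside, stands out 10 mm from the middle of its +x end. Origin: centre of the case's underside (nose not counted), z up. Lies upright on a 2 mm mat at the robot's right
- big_module: another module, not to be touched: same make, but 112 x 62 x 32 mm and without a nose; it lies on the same mat and the two may swap places. Origin: centre of its underside
- fixture: grey test fixture fixed to the bench, deck 40 mm high, from 110 mm before its origin (-x, front, towards the robot) to 180 mm behind (+x, hinge side), 100 mm to either side; y parallel to the hinge. Origin: on the bench below the nest's centre. On the deck: hinge cheeks at x 130, y +-94 mm, 102 mm high; lid stop posts at x -60, y +-80 mm, 82 mm high
- nest (a point): nest centre at the height of the resting probe tips, 46 mm above the bench: the seated module's origin comes here, x along the nest's x (nose to the hinge). Pocket 87 x 53 mm inside, walls 12 mm thick, rim 56 mm above the bench (10 over the probe tips), its top 4 mm flared at 45 deg; 30 mm notch in the middle of the +x wall for the nose. Axes: the fixture's
- probes (a joint): travel of the spring probes in the nest's floor, m: 0 = up (the module's weight alone does not move them noticeably), grows as the module is pressed down; about 0.005 with the lid on its stops over a seated module. 3.5 N to start, 8.5 N at 5 mm; the floor is at 6 mm
- lid (a joint): closing angle, rad: 0 = open (78 deg up from level), 1.36 = level, on its stops. Two side arms 160 mm apart; between them a clear plate, 90 to 170 mm from the hinge, with two 14 mm rubber-tipped pushers that come down on the middle of the module's top. Sprung open: at the bar about 2 N to start, 3 N near the bottom, 8 N on the stops with a module in, more once they bear
- lid_hinge (a point): middle of the lid's hinge axis, 90 mm above the bench, 130 mm behind the nest's centre; the axis runs along the fixture's y. The axes are the fixture's
- lid_bar (a point): middle of the lid's round black grip bar, 16 mm diameter, 150 mm long between the arms, parallel to the hinge and 215 mm from it; 300 mm above the bench with the lid open, 90 mm when on its stops (then 85 mm before the nest's centre). Free of other parts for 35 mm around. Moves and turns with the lid
- reel: solder reel standing on its flange, 52 mm in diameter, 42 mm high; leave alone. Origin: centre of its underside
- meter: orange hand-held multimeter lying on its back, 170 x 85 x 45 mm; leave alone. Origin: centre of its underside

How it is judged:
By the outcome, as a careful person would: the job done as asked, in the order asked, and still so for the second after the job is handed in, while the arm keeps its last pose, push and grip.
It also fails if it takes over 61 s, if anything falls off the work surface, if the arm or the gripper's body presses on something with over 40 N, if the wrist force passes 120 N, or if a joint passes its speed limit or range.

### The arm

A 6-joint arm with a two-finger parallel gripper is mounted at the origin on the work surface. World frame = base frame: x ahead of the robot, y to its left, z up, the work surface at z = 0. Lengths are in m, angles in rad, forces in N, time in s.
With the tool pointing down it reaches from about 0.375 to 0.9 m from the base axis. Payload 3.1 kg.
Tool frame: the origin (TCP) lies on the centre line of the jaws, within the pads' length; the fingertips stand 22 mm ahead of it and the grasp point (between the pads) lies 3 mm ahead of it; z points along the fingers, y is the line along which they close (so a half turn about z gives the same grasp; the last joint's range is limited). The gripper opens to 85 mm and grips with 20 to 120 N. Pads are 22 mm wide; open, the fingers measure 114 mm over their backs; the gripper's body (76 mm by 85 mm) begins 54 mm behind the grasp point. The pads swing forward as they close: fully open they stand 13 mm farther back than shut.
Start: joints at [1.091, 0.527, 1.433, -0, 1.181, -0.178], TCP at [0.186, 0.597, 0.253] pointing down, gripper open.
Joint ranges: [-3.08, 3.08], [-0.75, 2.2], [0.22, 2.44], [-1.43, 4.57], [0, 2.65], [-2.85, 2.85]. Speed limits (rad/s): [2.79, 2.79, 3.14, 3.14, 3.14, 3.14].

### API

Orientations are given as a unit quaternion [x, y, z, w].
In Python, from station import manip gives the robot as it stands.
- The arm moves only by the shell command python3 drive.py FILE [FORCE], which reads ROWS from the file FILE. ROWS is 1 to 20 rows, parted by semicolons, with the numbers parted by spaces; each row has 5 numbers: dx, dy, dz in shares of 0.6 m (1.0 is 0.6 m), then a turn about the tool's z in shares of pi rad (1.0 is pi rad), then the opening from 0.0 (shut) to 1.0 (fully open); each row is the pose to reach, as a shift and turn from the pose commanded when the command began, along the tool's axes at that moment; what a row does not reach only later rows make up. A row lasts 1/10 s, in which the tool goes at most 0.05 m and 0.15 rad, less where a joint would pass 70% of its speed; a pose out of reach is approached as far as the arm can. The fingers move at their own pace and stop on an object; FORCE is the grip in N (left out, the last holds). Time passes only in rows, so rows that do not move let the fingers close. It prints the time, the measured TCP pose, the force, the opening and the grip force at its end. No shift or turn number may pass 1 either way. Input that does not fit is refused with a message, and nothing moves.
- manip.sense(): the state, without advancing time (a new reading comes with each control period).
- manip.snapshot(name): name is "scene" or "side" or "wrist"; returns a dict with "pixels" (384x512x3 uint8, red, green, blue), "range_z" (384x512 float32, m along the optical axis (not along the pixel's ray), 0 where there is no reading), "fov_y" (degrees; the focal length in pixels is half the picture's height over the tangent of half this angle, whatever the lens; pixels are square), "cx", "cy" (the principal point, pixels), "R" (3x3) and "t" (3): a world point X has camera coordinates R X + t; the wrist camera has in their place "hand_eye" (4x4, takes a point from camera to tool coordinates, whose origin is the TCP and whose axes are the flange's). Camera axes: x right, y down, z forward; pixel columns grow to the right and rows downward; lengths in m; the calibration is good to about 2 mm. The wrist camera is an equidistant fisheye: a pixel r from the principal point sees the ray r / f radians off the axis. A picture is of the moment at which its call begins: read the wrist's pose just before it.
- manip.sign_off(): hands the job in; it is judged then, once.
The state is a dict: "t": time; "q": joint angles; "qd": joint speeds; "tau": joint torques, N m; "tcp_pos": TCP position; "tool_rot": TCP orientation; "force": force on the tool from outside, world axes, zero at the start; "ft_torque": the same for the moment, N m; "finger_gap": opening from 0.0 (shut) to 1.0 (fully open); "gripper_force": force on a finger pad.
Only numpy, scipy, OpenCV 4.12 (cv2) and the standard library are available. Lean on these libraries where they do the work, as an engineer would, in place of code of your own. Each camera call takes 0.05 s, during which the arm holds its last target. There are 200 camera calls.

## Working session

There is one attempt and no reset: what is moved stays moved. The work goes in short steps, Python scripts to look and compute and a shell command to move; the robot and the scene stay as the last step left them, time stands still between calls to the robot, and variables do not carry over. Pictures are saved under pics/ and viewed, at most 10 in all, crops included, and the job is handed in when it is done.

```bash
ls; mkdir -p pics
cat > h.py <<'E'
import numpy as np, cv2
from station import manip
from scipy.spatial.transform import Rotation as Ro
def cloud(s):
    h,w=s["range_z"].shape; f=h/2/np.tan(np.radians(s["fov_y"])/2)
    v,u=np.mgrid[:h,:w]; z=s["range_z"]
    P=np.stack([(u-s["cx"])/f*z,(v-s["cy"])/f*z,z],-1)
    X=(P-np.array(s["t"]))@np.array(s["R"]); X[z==0]=np.nan
    return X
E
python3 - <<'E'
from h import *
st=manip.sense(); print(st)
o=[]
for n in("scene","side"):
    s=manip.snapshot(n); np.savez("pics/"+n+"0.npz",**s); print(n,s["fov_y"],s["R"],s["t"])
    cv2.imwrite(f"pics/{n}0.png",s["pixels"][:,:,::-1])
E
```

```text
drive.py
pics
station.py
{'t': 0.0, 'q': array([ 1.09050394e+00,  5.28484440e-01,  1.43391663e+00, -4.41501103e-06,
        1.18136084e+00, -1.78506020e-01]), 'qd': array([-1.35748670e-03, -6.51324194e-04,  4.60008621e-04,  5.27485716e-04,
        6.07900608e-04,  8.88014441e-05]), 'tau': array([ 3.75167465e-04, -4.42340076e+01, -1.78033018e+01, -8.66551272e-05,
        8.35865038e-03,  1.36540831e-05]), 'tcp_pos': array([0.18543005, 0.59616104, 0.25231777]), 'tool_rot': array([ 1.50320306e-01,  9.88636753e-01, -1.02697150e-03, -3.48916740e-04]), 'force': array([ 0.39367079,  0.27700839, -0.48731042]), 'ft_torque': array([ 0.00084015,  0.01523277, -0.00628024]), 'gripper_force': 0.0, 'finger_gap': 0.9984716614455258}
scene 55.183524627924115 [[-0.80422232  0.59420949 -0.01189678]
 [ 0.51952327  0.69313583 -0.49965817]
 [-0.28865554 -0.40801691 -0.86614097]] [ 0.42888799 -0.24508639  1.55108836]
side 49.197895636776494 [[ 0.96550689 -0.26009475  0.01213099]
 [-0.1521406  -0.60134988 -0.78436698]
 [ 0.2113047   0.75546611 -0.62017843]] [-0.54969418  0.29367666  1.06925798]
```

View pics/scene0.png

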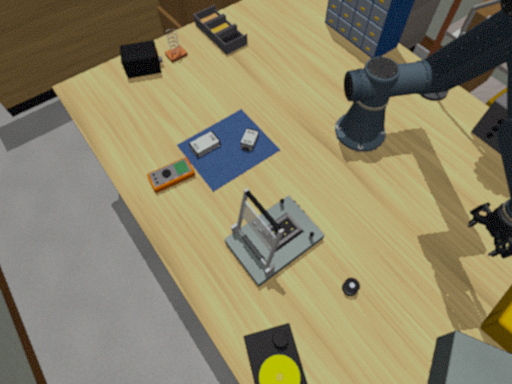

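View pics/side0.png

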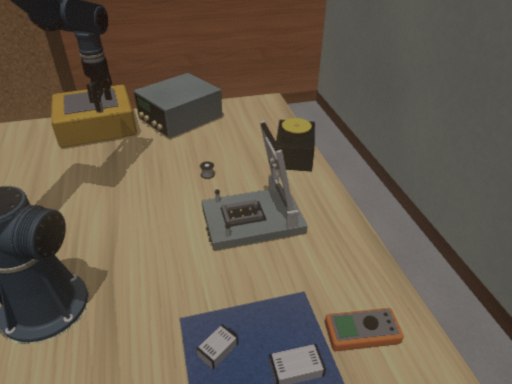

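The scene picture shows the small module at about (249,139), the big one at (205,144) and the fixture at (275,238). In the side picture the module is at (217,345) and the nest at (243,213). I'll measure them next.

```bash
cat > m.py <<'E'
from h import *
ims=[]
for n,c in(("scene",(170,100,120,90)),("side",(170,300,170,84))):
    s=dict(np.load(f"pics/{n}0.npz")); X=cloud(s); im=s["pixels"]
    hsv=cv2.cvtColor(im,cv2.COLOR_RGB2HSV)
    # module tops: height ~34mm near the mat
    z=X[...,2]
    blue=(hsv[...,0]>100)&(hsv[...,0]<130)&(hsv[...,1]>100)&(abs(z)<.02)
    print(n,"mat z",np.nanmedian(z[blue]),np.nanmedian(X[blue],0))
    m=((z>.027)&(z<.042)).astype(np.uint8)
    k,l,st,ce=cv2.connectedComponentsWithStats(m)
    for i in range(1,k):
        if 60<st[i,4]<2500:
            p=X[l==i]; r=cv2.minAreaRect((p[:,:2]*1000).astype(np.float32))
            print(st[i],np.round(np.median(p,0),4),[np.round(a,1) for a in r])
    x,y,w,h=c; ims.append(cv2.resize(im[y:y+h,x:x+w],(600,300),interpolation=cv2.INTER_CUBIC))
cv2.imwrite("pics/crop0.png",np.vstack(ims)[:,:,::-1])
E
python3 m.py
```

```text
scene mat z 0.0019829437982267937 [ 0.49203637 -0.23747608  0.00198294]
[325  14  41  35 117] [-0.3536 -0.4686  0.0357] [array([-350.8, -482.1]), array([305.5,  19.8]), np.float64(89.4)]
[193  17  54  34 129] [ 0.1837 -0.7587  0.0345] [array([ 177.1, -860.9]), array([119.9, 318.2]), np.float64(23.2)]
[206  18  25  10  64] [ 0.107  -0.9218  0.0346] [array([ 106.5, -923.4]), array([ 50.6, 121.9]), np.float64(67.4)]
[368  40  31  16  70] [-0.3916 -0.2748  0.0345] [array([-430.5, -274.7]), array([ 45.2, 173.2]), np.float64(76.7)]
[125  66  35   9  89] [ 0.5737 -0.8452  0.0331] [array([ 574.3, -847.4]), array([ 16.8, 158. ]), np.float64(68.7)]
[472 125  27  23  92] [-0.3591  0.3347  0.0338] [array([-357.5,  340. ]), array([125.6,  16.5]), np.float64(88.6)]
[240 128  18  19 217] [ 0.4074 -0.2338  0.0337] [array([ 406.2, -235. ]), array([89.5, 51.6]), np.float64(32.3)]
[188 130  32  24 360] [ 0.5693 -0.3248  0.0337] [array([ 566.5, -326. ]), array([ 67.2, 113.1]), np.float64(89.1)]
[146 157  48  33 746] [ 0.7505 -0.2702  0.0366] [array([ 751.5, -278.1]), array([ 87.5, 169. ]), np.float64(82
[... 1608 characters left out ...]
 np.float64(0.4)]
[221 193  25  10  78] [0.5511 0.2594 0.0408] [array([550.6, 257.3]), array([38.5, 80.4]), np.float64(86.5)]
[ 63 284  10  24  72] [ 0.0689 -0.0203  0.0339] [array([67.8, -6.2]), array([70.2, 10.6]), np.float64(81.9)]
[  6 309  63  19 275] [ 0.0024 -0.0633  0.0349] [array([  1.3, -60.9]), array([ 21.2, 136.2]), np.float64(89.2)]
[ 325  308   78   39 2050] [ 0.7402 -0.2853  0.0381] [array([ 748.2, -277.3]), array([ 85.3, 169.4]), np.float64(82.0)]
[196 324  42  40 806] [ 0.4028 -0.2353  0.0352] [array([ 404. , -233.3]), array([85.6, 52.2]), np.float64(34.8)]
[ 269  343   57   39 1446] [ 0.5639 -0.326   0.0351] [array([ 565.1, -322.8]), array([ 65.1, 112.6]), np.float64(89.1)]
```

View pics/crop0.png

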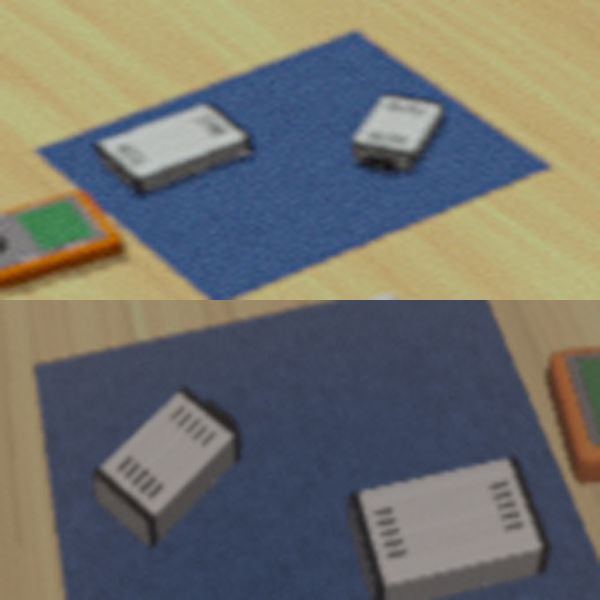

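Seen from the side camera, the module's nose points up and right, towards (+x,+y). Its centre is about (0.405,-0.234) with a yaw of about 34°, and the nest is at about (0.554,0.175) with a yaw near 0. On the way to the module I'll check the nest with the wrist camera.

```bash
cat >> h.py <<'E'
def go(p,th=None,st=None):
    "shift in tool axes to world p, and turn to bring tool x to world angle th (deg)"
    st=st or manip.sense(); M=Ro.from_quat(st["tool_rot"]).as_matrix()
    a=np.degrees(np.arctan2(M[1,0],M[0,0]))
    d=M.T@(np.array(p)-st["tcp_pos"])
    print("tcp",st["tcp_pos"].round(4),"th",round(a,2),"shift",d.round(4),"turn",None if th is None else round(np.radians((a-th+180)%360-180),4))
def wrist(name):
    st=manip.sense(); s=manip.snapshot("wrist")
    cv2.imwrite(f"pics/{name}.png",s["pixels"][:,:,::-1])
    M=Ro.from_quat(st["tool_rot"]).as_matrix(); h,w=s["range_z"].shape
    f=h/2/np.tan(np.radians(s["fov_y"])/2); v,u=np.mgrid[:h,:w]
    a,b=u-s["cx"],v-s["cy"]; r=np.hypot(a,b)+1e-9; t=r/f
    D=np.stack([a/r*np.sin(t),b/r*np.sin(t),np.cos(t)],-1); z=s["range_z"]
    H=np.array(s["hand_eye"]); o=st["tcp_pos"]+M@H[:3,3]; W=D@(M@H[:3,:3]).T
    X=o+W*(z/np.maximum(np.cos(t),1e-3))[...,None]; X[z==0]=np.nan
    np.savez(f"pics/{name}.npz",px=s["pixels"],X=X,W=W,o=o)
    return s["pixels"],X,W,o,H
E
python3 - <<'E'
from h import *
print(manip.snapshot("wrist")["hand_eye"])
go([.48,.175,.36],180); go([.405,-.234,.25],33.8)
for n in("scene","side"):
    s=dict(np.load(f"pics/{n}0.npz")); X=cloud(s); z=X[...,2]
    m=(z>.050)&(z<.062)&(abs(X[...,0]-.554)<.075)&(abs(X[...,1]-.175)<.06)
    p=X[m]; print(n,m.sum(),cv2.minAreaRect((p[:,:2]*1000).astype(np.float32)),np.percentile(p[:,:2],[2,98],axis=0))
E
```

```text
[[-2.84788870e-04 -9.61233183e-01 -2.75736627e-01  6.99373451e-02]
 [ 9.99999426e-01  1.10344473e-05 -1.07129541e-03 -9.21021978e-04]
 [ 1.03280730e-03 -2.75736774e-01  9.61232628e-01 -1.20429607e-01]
 [ 0.00000000e+00  0.00000000e+00  0.00000000e+00  1.00000000e+00]]
tcp [0.1855 0.5963 0.2525] th 162.71 shift [-0.4064 -0.3149 -0.107 ] turn -0.3018
tcp [0.1855 0.5963 0.2525] th 162.71 shift [-0.4564 -0.7275  0.0036] turn 2.2499
scene 222 ((555.0399169921875, 172.87318420410156), (80.33877563476562, 107.69453430175781), 89.53458404541016) [[0.50366156 0.13441191]
 [0.60092897 0.21235982]]
side 363 ((556.3770141601562, 176.67430114746094), (110.97545623779297, 86.81645202636719), 0.31984034180641174) [[0.50133283 0.13543032]
 [0.61060835 0.21590263]]
```

The wrist camera sits on the tool's +x side, so I'll place the module with tool x pointing back (180°), away from the lid. First I move to look at the nest.

The rows are not in the units I measure in: shifts go in shares of 0.6 m and turns go in shares of pi rad. I convert before sending: -0.406 m / 0.6 = -0.6767, -0.107 m / 0.6 = -0.1783, -0.302 rad / 3.1416 = -0.0961.

```bash
echo '0 0 -0.0833 0 1;-0.6767 -0.525 -0.1783 -0.0961 1;-0.6767 -0.525 -0.1783 -0.0961 1;-0.6767 -0.525 -0.1783 -0.0961 1;-0.6767 -0.525 -0.1783 -0.0961 1;-0.6767 -0.525 -0.1783 -0.0961 1;-0.6767 -0.525 -0.1783 -0.0961 1;-0.6767 -0.525 -0.1783 -0.0961 1;-0.6767 -0.525 -0.1783 -0.0961 1;-0.6767 -0.525 -0.1783 -0.0961 1;-0.6767 -0.525 -0.1783 -0.0961 1;-0.6767 -0.525 -0.1783 -0.0961 1;-0.6767 -0.525 -0.1783 -0.0961 1;-0.6767 -0.525 -0.1783 -0.0961 1;-0.6767 -0.525 -0.1783 -0.0961 1;-0.6767 -0.525 -0.1783 -0.0961 1' > rows.txt && python3 drive.py rows.txt
python3 - <<'E'
from h import *
im,X,W,o,H=wrist("w1"); z=X[...,2]
m=(z>.050)&(z<.062)&(abs(X[...,0]-.554)<.075)&(abs(X[...,1]-.175)<.06)
p=X[m]; print(m.sum(),cv2.minAreaRect((p[:,:2]*1000).astype(np.float32)),np.percentile(p,[2,98],axis=0),np.nanmedian(p,0))
m=(z>.034)&(z<.045)&(abs(X[...,0]-.554)<.25)&(abs(X[...,1]-.175)<.15)
p=X[m]; print(m.sum(),cv2.minAreaRect((p[:,:2]*1000).astype(np.float32)),np.median(p,0))
go([.405,-.234,.22],-146.2)
E
```

```text
t: 1.75
tcp_pos: [0.4788, 0.1764, 0.3601]
tool_rot: [-0.001, 1.0, 0.0, -0.0]
force: [0.5, -0.2, -0.5]
finger_gap: 0.999
gripper_force: 0.0
1542 ((555.6771850585938, 173.6818084716797), (80.05377197265625, 110.354736328125), 89.97196960449219) [[0.50100588 0.13559293 0.05138957]
 [0.60873001 0.21181509 0.05717617]] [0.54295603 0.17351605 0.05525536]
16751 ((590.1553955078125, 173.61669921875), (290.2161865234375, 201.18190002441406), 0.20433726906776428) [0.56483026 0.17354658 0.03972143]
tcp [0.4789 0.1764 0.3602] th -179.87 shift [ 0.0747 -0.4102  0.1402] turn -0.5877
```

View pics/w1.png

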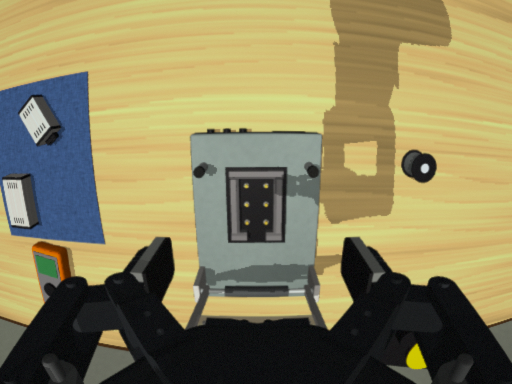

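The wrist view shows the nest pocket at about (257,205), with its notch towards the lid, and puts the nest at (0.5553,0.1738) with a yaw of about 0.1°. The deck measures 290x201, which matches the given size. Next I move over the module.

Converted, -0.41 m / 0.6 = -0.6833, 0.14 m / 0.6 = 0.2333, -0.588 rad / 3.1416 = -0.1872.

```bash
echo '0.125 -0.6833 0.2333 -0.1872 1;0.125 -0.6833 0.2333 -0.1872 1;0.125 -0.6833 0.2333 -0.1872 1;0.125 -0.6833 0.2333 -0.1872 1;0.125 -0.6833 0.2333 -0.1872 1;0.125 -0.6833 0.2333 -0.1872 1;0.125 -0.6833 0.2333 -0.1872 1;0.125 -0.6833 0.2333 -0.1872 1;0.125 -0.6833 0.2333 -0.1872 1;0.125 -0.6833 0.2333 -0.1872 1;0.125 -0.6833 0.2333 -0.1872 1;0.125 -0.6833 0.2333 -0.1872 1;0.125 -0.6833 0.2333 -0.1872 1' > rows.txt && python3 drive.py rows.txt
cat > mm.py <<'E'
import sys
from h import *
im,X,W,o,H=wrist(sys.argv[1]); z=X[...,2]
c=np.array([.405,-.234])
m=(z>.028)&(z<.04)&(np.hypot(X[...,0]-c[0],X[...,1]-c[1])<.07)
p=X[m]; zt=np.median(p[:,2])
# outline pixels' rays onto the top plane z=.034
k=(.034-o[2])/W[...,2]; Q=(o+W*k[...,None])[m]
for q in(p,Q):
    r=cv2.minAreaRect((q[:,:2]*1000).astype(np.float32)); print(m.sum(),zt,r)
n=(z>.008)&(z<.022)&(np.hypot(X[...,0]-c[0],X[...,1]-c[1])<.075); q=X[n]; print("low",n.sum(),np.median(q,0),"topmean",p.mean(0))
b=r[1]; a=r[2] if b[0]>b[1] else r[2]-90
go([r[0][0]/1000,r[0][1]/1000,.038],a-180)
E
python3 mm.py w2
```

```text
t: 3.1
tcp_pos: [0.4129, -0.2238, 0.2204]
tool_rot: [-0.284, 0.959, -0.006, -0.008]
force: [-0.5, -0.7, 0.1]
finger_gap: 1.0
gripper_force: 0.0
3700 0.03381374632905923 ((403.5138854980469, -235.55938720703125), (84.57538604736328, 50.21098327636719), 35.023780822753906)
3700 0.03381374632905923 ((403.2252197265625, -235.71580505371094), (84.34820556640625, 50.11247253417969), 35.10346221923828)
low 124 [ 0.4421486  -0.20875949  0.01965886] topmean [ 0.40253678 -0.2361933   0.03381128]
tcp [ 0.413  -0.2239  0.2204] th -147.02 shift [ 0.0111 -0.0034  0.1827] turn -0.0371
```

View pics/w2.png

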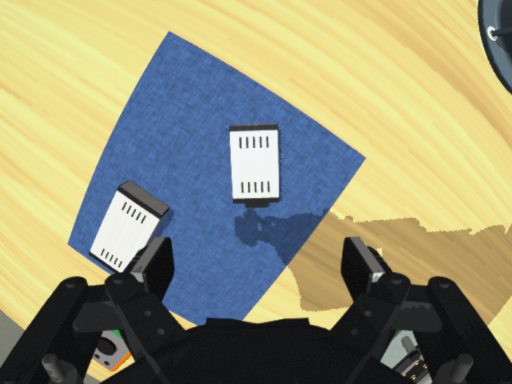

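The wrist view shows the module at about (255,163), nose facing down the picture (+x,+y). It is at (0.4033,-0.2357) with a yaw of 35.1°, and its size matches the given one. I'll let the arm settle and recheck.

```bash
echo '0 0 0 0 1;0 0 0 0 1;0 0 0 0 1' > rows.txt && python3 drive.py rows.txt | head -3; python3 mm.py w3
```

```text
t: 3.45
tcp_pos: [0.4129, -0.2252, 0.2201]
tool_rot: [-0.283, 0.959, -0.006, -0.009]
3691 0.03379363518340911 ((403.4507141113281, -235.5813751220703), (84.3482666015625, 50.23963165283203), 35.12629699707031)
3691 0.03379363518340911 ((403.3770446777344, -235.69363403320312), (84.33650970458984, 50.129268646240234), 34.98710632324219)
low 133 [ 0.44226518 -0.2093138   0.01964064] topmean [ 0.40259604 -0.23617416  0.03380386]
tcp [ 0.4128 -0.2253  0.22  ] th -147.15 shift [ 0.0099 -0.0024  0.1823] turn -0.0373
```

Run:
```python
from h import *
s=manip.sense(); print(s["q"].round(3)); print(Ro.from_quat(s["tool_rot"]).as_matrix().round(4))
go([.4033,-.2357,.1],-145)
```

```text
[-0.725  0.373  1.845 -0.026  0.923 -2.854]
[[-0.8399 -0.5426 -0.0132]
 [-0.5424  0.84   -0.0161]
 [ 0.0198 -0.0064 -0.9998]]
tcp [ 0.4128 -0.2253  0.22  ] th -147.15 shift [ 0.0112 -0.0028  0.1203] turn -0.0375
```

The last joint reaches its limit here: the shoulder is offset, so q6 = -2.85. I'll grasp from the other side at tool angle 35°, set the module down on the mat at yaw 0, then regrasp it turned half round so the camera stays away from the lid.

Converted, 0.05 m / 0.6 = 0.0833, 0.02 m / 0.6 = 0.0333, 3 rad / 3.1416 = 0.9549.

```bash
echo '0 0 0.0333 0.0955 1;0 0 0.0833 0.9549 1;0 0 0.0833 0.9549 1;0 0 0.0833 0.9549 1;0 0 0.0833 0.9549 1;0 0 0.0833 0.9549 1;0 0 0.0833 0.9549 1;0 0 0.0833 0.9549 1;0 0 0.0833 0.9549 1;0 0 0.0833 0.9549 1;0 0 0.0833 0.9549 1;0 0 0.0833 0.9549 1;0 0 0.0833 0.9549 1;0 0 0.0833 0.9549 1;0 0 0.0833 0.9549 1;0 0 0.0833 0.9549 1;0 0 0.0833 0.9549 1;0 0 0.0833 0.9549 1;0 0 0.0833 0.9549 1;0 0 0.0833 0.9549 1' > rows.txt && python3 drive.py rows.txt
python3 - <<'E'
from h import *
print(manip.sense()["q"].round(3)); go([.4033,-.2357,.04],35)
E
```

```text
t: 5.5
tcp_pos: [0.4121, -0.2265, 0.1699]
tool_rot: [0.938, 0.347, -0.009, 0.005]
force: [-1.2, 0.0, -0.8]
finger_gap: 0.999
gripper_force: 0.0
[-0.728  0.459  1.894 -0.029  0.789  0.155]
tcp [ 0.4121 -0.2265  0.1699] th 40.58 shift [-0.01    0.0009  0.1301] turn 0.0974
```

Converted, 0.13 m / 0.6 = 0.2167, -0.01 m / 0.6 = -0.0167, 0.097 rad / 3.1416 = 0.0309.

```bash
echo '-0.0167 0.0017 0.05 0.0309 1;-0.0167 0.0017 0.1167 0.0309 1;-0.0167 0.0017 0.1667 0.0309 1;-0.0167 0.0017 0.2 0.0309 1;-0.0167 0.0017 0.2167 0.0309 1;-0.0167 0.0017 0.2167 0.0309 1;-0.0167 0.0017 0.2167 0.0309 1;-0.0167 0.0017 0.2167 0.0309 0;-0.0167 0.0017 0.2167 0.0309 0;-0.0167 0.0017 0.2167 0.0309 0;-0.0167 0.0017 0.2167 0.0309 0;-0.0167 0.0017 0.2167 0.0309 0;-0.0167 0.0017 0.2167 0.0309 0' > rows.txt && python3 drive.py rows.txt 40
python3 - <<'E'
from h import *
print(manip.sense()["q"].round(3)); go([.4033,-.2357,.04],35)
E
```

```text
t: 6.8
tcp_pos: [0.4037, -0.236, 0.0412]
tool_rot: [0.953, 0.304, -0.008, 0.006]
force: [-0.5, 0.7, 5.5]
finger_gap: 0.573
gripper_force: 41.2
[-0.756  0.716  1.972 -0.048  0.451  0.24 ]
tcp [ 0.4037 -0.236   0.0412] th 35.38 shift [-0.0001 -0.0005  0.0012] turn 0.0066
```

Converted, -0.1 m / 0.6 = -0.1667, -0.012 m / 0.6 = -0.02, 0.617 rad / 3.1416 = 0.1964.

```bash
echo '0 0 -0.02 0 0;0 0 -0.02 0.0477 0;0 0 -0.02 0.0955 0;0 0 -0.02 0.1432 0;0 0 -0.02 0.191 0;0 0 -0.02 0.1964 0;0 0 -0.02 0.1964 0;0 0 -0.01 0.1964 0;0 0 -0.0008 0.1964 0;0 0 -0.0008 0.1964 0;0 0 -0.0008 0.1964 1;0 0 -0.0008 0.1964 1;0 0 -0.0008 0.1964 1;0 0 -0.0008 0.1964 1;0 0 -0.0667 0.1964 1;0 0 -0.1333 0.1964 1;0 0 -0.1667 0.1964 1;0 0 -0.1667 0.1487 1;0 0 -0.1667 0.1009 1;0 0 -0.1667 0.0532 1' > rows.txt && python3 drive.py rows.txt
python3 - <<'E'
from h import *
print(manip.sense()["q"].round(3)); go([.4033,-.2357,.14],180)
E
```

```text
t: 8.8
tcp_pos: [0.4047, -0.2341, 0.1404]
tool_rot: [0.974, 0.226, -0.008, 0.006]
force: [-0.3, 0.2, -0.1]
finger_gap: 0.997
gripper_force: 0.0
[-0.752  0.511  1.924 -0.032  0.705  0.387]
tcp [ 0.4047 -0.2341  0.1404] th 26.17 shift [-0.0019  0.0009  0.0004] turn -2.6848
```

Converted, -0.05 m / 0.6 = -0.0833, -2.68 rad / 3.1416 = -0.8531.

```bash
echo '0 0 -0.0833 -0.8531 1;0 0 -0.0833 -0.8531 1;0 0 -0.0833 -0.8531 1;0 0 -0.0833 -0.8531 1;0 0 -0.0833 -0.8531 1;0 0 -0.0833 -0.8531 1;0 0 -0.0833 -0.8531 1;0 0 -0.0833 -0.8531 1;0 0 -0.0833 -0.8531 1;0 0 -0.0833 -0.8531 1;0 0 -0.0833 -0.8531 1;0 0 -0.0833 -0.8531 1;0 0 -0.0833 -0.8531 1;0 0 -0.0833 -0.8531 1;0 0 -0.0833 -0.8531 1;0 0 -0.0833 -0.8531 1;0 0 -0.0833 -0.8531 1;0 0 -0.0833 -0.8531 1;0 0 -0.0833 -0.8531 1;0 0 -0.0833 -0.8531 1' > rows.txt && python3 drive.py rows.txt; python3 mm.py w4; python3 -c "
from h import *
print(manip.sense()['q'].round(3))"
```

```text
t: 10.8
tcp_pos: [0.4052, -0.2332, 0.19]
tool_rot: [0.007, 1.0, -0.008, -0.007]
force: [0.0, 0.7, 0.6]
finger_gap: 0.997
gripper_force: 0.0
4424 0.03380656918437669 ((403.96551513671875, -237.4017333984375), (50.834136962890625, 84.81048583984375), 89.99944305419922)
4424 0.03380656918437669 ((403.7060546875, -237.5934600830078), (50.78596496582031, 84.71430206298828), 89.57866668701172)
low 179 [ 0.45263974 -0.23682714  0.01959082] topmean [ 0.40244683 -0.2372629   0.03378377]
tcp [ 0.4053 -0.2333  0.19  ] th 179.23 shift [-0.0005 -0.002   0.152 ] turn -0.0061
[-0.749  0.42   1.881 -0.028  0.839 -2.288]
```

View pics/w4.png

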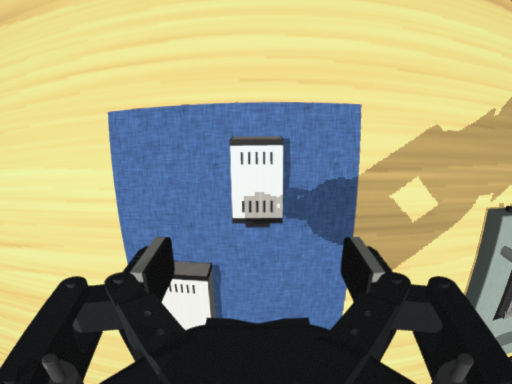

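The wrist view shows the module at about (257,180), now squared to world x with its nose facing down the picture (+x). I'll regrasp it.

Converted, 0.151 m / 0.6 = 0.2517, -0.002 m / 0.6 = -0.0033, -0.008 rad / 3.1416 = -0.0025.

```bash
echo '0 -0.0033 0.0833 -0.0025 1;0 -0.0033 0.15 -0.0025 1;0 -0.0033 0.2 -0.0025 1;0 -0.0033 0.2333 -0.0025 1;0 -0.0033 0.2517 -0.0025 1;0 -0.0033 0.2517 -0.0025 1;0 -0.0033 0.2517 -0.0025 1;0 -0.0033 0.2517 -0.0025 0;0 -0.0033 0.2517 -0.0025 0;0 -0.0033 0.2517 -0.0025 0;0 -0.0033 0.2517 -0.0025 0;0 -0.0033 0.2517 -0.0025 0;0 -0.0033 0.2517 -0.0025 0;0 -0.0033 0.1667 -0.0025 0;0 -0.0033 0.0833 -0.0025 0;0 -0.0033 0 -0.0025 0;0 -0.0033 0 -0.0025 0' > rows.txt && python3 drive.py rows.txt 40
python3 - <<'E'
from h import *
st=manip.sense(); print(Ro.from_quat(st["tool_rot"]).as_matrix().round(4))
go([.5553-.4038+st["tcp_pos"][0],.1738,.19],180)
E
```

```text
t: 12.55
tcp_pos: [0.4083, -0.2377, 0.1959]
tool_rot: [0.001, 1.0, -0.013, -0.002]
force: [-0.0, -0.6, -2.3]
finger_gap: 0.574
gripper_force: 43.7
[[-1.      0.0027 -0.0031]
 [ 0.0028  0.9997 -0.0255]
 [ 0.003  -0.0255 -0.9997]]
tcp [ 0.4083 -0.2377  0.1959] th 179.84 shift [-0.1504  0.4119 -0.005 ] turn -0.0028
```

Converted, 0.412 m / 0.6 = 0.6867, -0.095 m / 0.6 = -0.1583, -0.003 rad / 3.1416 = -0.001.

```bash
echo '-0.1583 0.6867 0 -0.001 0;-0.1583 0.6867 0 -0.001 0;-0.1583 0.6867 0 -0.001 0;-0.1583 0.6867 0 -0.001 0;-0.1583 0.6867 0 -0.001 0;-0.1583 0.6867 0 -0.001 0;-0.1583 0.6867 0 -0.001 0;-0.1583 0.6867 0 -0.001 0;-0.1583 0.6867 0 -0.001 0;-0.1583 0.6867 0 -0.001 0;-0.1583 0.6867 0 -0.001 0;-0.1583 0.6867 0 -0.001 0;-0.1583 0.6867 0 -0.001 0' > rows.txt && python3 drive.py rows.txt
cat > hold.py <<'E'
import sys
from h import *
st=manip.sense(); print(st["q"].round(3)); M=Ro.from_quat(st["tool_rot"]).as_matrix(); print(M.round(4))
im,X,W,o,H=wrist(sys.argv[1]); L=(X-st["tcp_pos"])@M
br=(im.min(-1)>110)&(abs(L[...,2])<.03)&(abs(L[...,0])<.06)&(abs(L[...,1])<.024)
p=L[br]; print("n",br.sum(),"tool frame 1/99%",np.percentile(p,[1,50,99],axis=0).round(4))
q=X[br]; c=q.mean(0); n=np.linalg.svd(q-c,full_matrices=False)[2][2]; print("world mean",c.round(4),"normal",(n*np.sign(n[2])).round(4))
print(cv2.minAreaRect((q[:,:2]*1000).astype(np.float32)))
m=(abs(L[...,2])<.035)&(abs(L[...,0])<.07)&(abs(L[...,1])<.015)&(L[...,2]>-.01); print("x extent incl. black",np.percentile(L[m][:,0],[.5,99.5]).round(4))
go([.5553-.4033+.4033,.1738,.19],180)
E
python3 hold.py w5
```

```text
t: 13.85
tcp_pos: [0.5011, 0.1749, 0.182]
tool_rot: [0.001, 1.0, -0.008, -0.007]
force: [-0.3, -0.3, -2.3]
finger_gap: 0.574
gripper_force: 43.6
[ 0.133  0.508  1.726 -0.018  0.924 -1.425]
[[-0.9999  0.0019 -0.0147]
 [ 0.0021  0.9999 -0.0162]
 [ 0.0147 -0.0163 -0.9998]]
n 11482 tool frame 1/99% [[-0.0358 -0.0236  0.0051]
 [ 0.0047 -0.0001  0.0066]
 [ 0.0347  0.023   0.0081]]
world mean [0.4977 0.1746 0.1754] normal [5.1e-03 6.0e-04 1.0e+00]
((502.10589599609375, 174.81246948242188), (47.97245788574219, 73.41455078125), 89.89710235595703)
x extent incl. black [-0.0394  0.0412]
tcp [0.5013 0.175  0.1821] th 179.87 shift [-0.0539 -0.0012 -0.0086] turn -0.0023
```

View pics/w5.png

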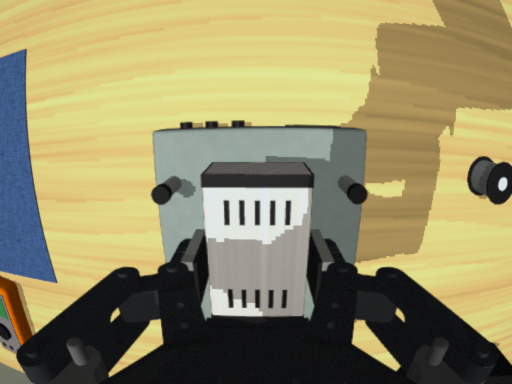

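The module is held flat: its top-face normal is within 0.3° of vertical. It is square and centred in y. I'll refine its x position in the hand from the rear edge at about row 185.

Run:
```python
from h import *
d=np.load("pics/w5.npz"); X=d["X"]; im=d["px"]
m=(abs(X[...,2]-.1755)<.004)&(abs(X[...,1]-.1746)<.02)&(abs(X[...,0]-.50)<.06)
for c in(225,245,258,270,290):
    r=np.where(m[:,c])[0]; print(c,X[r[0]:r[0]+4,c].round(4).tolist()[:3], X[r[-1],c].round(4))
q=X[m&(im.max(-1)>60)]
m2=(abs(X[...,2]-.1755)<.004)&(abs(X[...,1]-.1746)<.03)&(abs(X[...,0]-.478)<.01)
p=X[m2]; print("y ext",p[:,1].min(),p[:,1].max())
```

```text
225 [[0.4595, 0.1596, 0.1749], [0.46, 0.1595, 0.1748], [0.4603, 0.1596, 0.1756]] [0.5394 0.1561 0.1758]
245 [[0.4599, 0.1684, 0.1732], [0.46, 0.1685, 0.175], [0.4602, 0.1685, 0.1759]] [0.5408 0.167  0.1754]
258 [[0.4598, 0.1742, 0.1717], [0.4598, 0.1742, 0.1736], [0.46, 0.1742, 0.1747]] [0.5418 0.1741 0.1758]
270 [[0.4601, 0.1796, 0.1724], [0.4599, 0.1795, 0.1751], [0.4603, 0.1795, 0.1755]] [0.5414 0.1807 0.1744]
290 [[0.4597, 0.1884, 0.1739], [0.4601, 0.1884, 0.1743], [0.4603, 0.1884, 0.1751]] [0.5397 0.1916 0.1749]
y ext 0.1484775360220359 0.19882139886731598
```

Run:
```python
from h import *
for z in(.182,.12,.098,.086): go([.5547,.1744,z],180)
```

```text
tcp [0.5013 0.175  0.1821] th 179.87 shift [-0.0534 -0.0005 -0.0006] turn -0.0023
tcp [0.5013 0.175  0.1821] th 179.87 shift [-0.0543  0.0005  0.0613] turn -0.0023
tcp [0.5013 0.175  0.1821] th 179.87 shift [-0.0546  0.0009  0.0833] turn -0.0023
tcp [0.5013 0.175  0.1821] th 179.87 shift [-0.0547  0.0011  0.0953] turn -0.0023
```

Converted, 0.075 m / 0.6 = 0.125, 0.061 m / 0.6 = 0.1017, -0.002 rad / 3.1416 = -0.0006.

```bash
echo '-0.089 -0.0008 0 -0.0006 0;-0.089 -0.0008 0 -0.0006 0;-0.0905 0.0008 0.0667 -0.0006 0;-0.0905 0.0008 0.1017 -0.0006 0;-0.091 0.0015 0.125 -0.0006 0;-0.091 0.0015 0.125 -0.0006 0;-0.091 0.0015 0.125 -0.0006 0;-0.091 0.0015 0.125 -0.0006 0' > rows.txt && python3 drive.py rows.txt
python3 - <<'E'
from h import *
go([.5547,.1744,.086],180); print(manip.sense()["force"].round(1))
E
```

```text
t: 14.7
tcp_pos: [0.5563, 0.176, 0.1078]
tool_rot: [-0.001, 1.0, -0.008, -0.005]
force: [-0.2, -0.1, -2.4]
finger_gap: 0.574
gripper_force: 43.6
tcp [0.5563 0.176  0.1078] th -179.91 shift [ 0.0014 -0.0012  0.0219] turn 0.0016
[-0.2 -0.1 -2.4]
```

Converted, 0.016 m / 0.6 = 0.0267, 0.013 m / 0.6 = 0.0217, 0.002 rad / 3.1416 = 0.0006.

```bash
echo '0.0023 -0.0023 0 0.0006 0;0.0023 -0.0023 0 0.0006 0;0.0023 -0.0023 0.01 0.0006 0;0.0023 -0.0023 0.0167 0.0006 0;0.0023 -0.0022 0.0217 0.0006 0;0.0023 -0.0022 0.0267 0.0006 0;0.0023 -0.0022 0.0267 0.0006 0;0.0023 -0.0022 0.0267 0.0006 0' > rows.txt && python3 drive.py rows.txt
python3 - <<'E'
from h import *
go([.5547,.1744,.086],180); print(manip.sense()["force"].round(1),manip.sense()["ft_torque"].round(2))
E
```

```text
t: 15.5
tcp_pos: [0.5541, 0.1744, 0.0906]
tool_rot: [0.0, 1.0, -0.008, -0.006]
force: [1.3, 0.1, -2.0]
finger_gap: 0.574
gripper_force: 43.8
tcp [0.5541 0.1744 0.0906] th 179.99 shift [-0.0006  0.      0.0046] turn -0.0002
[ 1.3  0.1 -2. ] [ 0.04 -0.2  -0.02]
```

Converted, 0.006 m / 0.6 = 0.01, -0.0006 m / 0.6 = -0.001.

```bash
echo '-0.001 0 0.0017 0 0;-0.0012 0 0.005 0 0;-0.0012 0 0.0083 0 0;-0.0012 0 0.01 0 0;-0.0012 0 0.01 0 0;-0.0012 0 0.01 0 0' > rows.txt && python3 drive.py rows.txt
python3 - <<'E'
from h import *
go([.5547,.1744,.0847],180); print(manip.sense()["force"].round(1),manip.sense()["ft_torque"].round(2))
E
```

```text
t: 16.1
tcp_pos: [0.5545, 0.1743, 0.0844]
tool_rot: [0.0, 1.0, -0.008, -0.006]
force: [2.1, -0.2, -3.0]
finger_gap: 0.576
gripper_force: 43.6
tcp [0.5545 0.1743 0.0844] th 179.99 shift [-0.0002  0.0001 -0.0003] turn -0.0001
[ 2.1 -0.2 -3. ] [ 0.01 -0.46  0.  ]
```

Converted, -0.1 m / 0.6 = -0.1667, -0.05 m / 0.6 = -0.0833.

```bash
echo '0 0 0 0 1;0 0 0 0 1;0 0 0 0 1;0 0 0 0 1;0 0 -0.0333 0 1;0 0 -0.0833 0 1;0 0 -0.1667 0 1;0 0 -0.1667 0 1;0 0 -0.1667 0 1' > rows.txt && python3 drive.py rows.txt
python3 - <<'E'
from h import *
im,X,W,o,H=wrist("w6"); z=X[...,2]
m=(abs(z-.078)<.008)&(abs(X[...,0]-.555)<.05)&(abs(X[...,1]-.174)<.03)&(im.min(-1)>90)
q=X[m]; c=q.mean(0); n=np.linalg.svd(q-c,full_matrices=False)[2][2]; print(m.sum(),c.round(4),(n*np.sign(n[2])).round(4),cv2.minAreaRect((q[:,:2]*1000).astype(np.float32)),np.percentile(q[:,2],[2,50,98]))
st=manip.sense(); print(st["q"].round(3)); go([.52,.1738,.36],90)
E
```

```text
t: 17.0
tcp_pos: [0.5561, 0.176, 0.186]
tool_rot: [0.0, 1.0, -0.008, -0.005]
force: [0.5, -0.2, -0.1]
finger_gap: 1.0
gripper_force: 0.0
5005 [0.5529 0.1731 0.0777] [0.0026 0.0013 1.    ] ((557.8209228515625, 173.1695556640625), (79.13330841064453, 50.308349609375), 0.04346805065870285) [0.07638544 0.07772732 0.07906381]
[ 0.122  0.563  1.596 -0.017  0.998 -1.44 ]
tcp [0.555  0.1759 0.1846] th 179.99 shift [ 0.0374 -0.0049 -0.1749] turn 1.5707
```

View pics/w6.png

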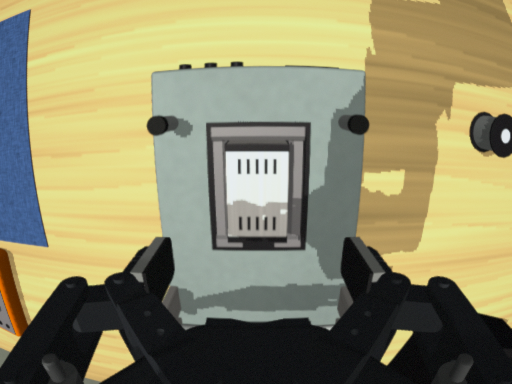

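The module is seated: its top is at z=0.0777, flat and square, with the nose in the notch at about (257,243). I'll rise in front of the lid, turn 90°, and check the bar.

The rows are not in the units I measure in: shifts go in shares of 0.6 m and turns go in shares of pi rad. I convert before sending: -0.19 m / 0.6 = -0.3167, -0.05 m / 0.6 = -0.0833, 1.571 rad / 3.1416 = 0.5001.

```bash
echo '0.0667 -0.0067 -0.0167 0.0477 0.5;0.1 -0.0067 -0.0833 0.5001 0.5;0.1 -0.0067 -0.1667 0.5001 0.5;0.1 -0.0067 -0.25 0.5001 0.5;0.1 -0.0067 -0.3167 0.5001 0.5;0.1 -0.0067 -0.3167 0.5001 0.5;0.1 -0.0067 -0.3167 0.5001 0.5;0.1 -0.0067 -0.3167 0.5001 0.5;0.1 -0.0067 -0.3167 0.5001 0.5;0.1 -0.0067 -0.3167 0.5001 0.5;0.1 -0.0067 -0.3167 0.5001 0.5;0.1 -0.0067 -0.3167 0.5001 0.5;0.1 -0.0067 -0.3167 0.5001 0.5;0.1 -0.0067 -0.3167 0.5001 0.5' > rows.txt && python3 drive.py rows.txt
python3 - <<'E'
from h import *
for n in("scene","side"):
    s=manip.snapshot(n); np.savez("pics/"+n+"1.npz",**s)
    for X in(cloud(s),cloud(dict(np.load(f"pics/{n}0.npz")))):
        m=(X[...,2]>.285)&(X[...,2]<.315)&(abs(X[...,0]-.64)<.03)&(abs(X[...,1]-.174)<.07)
        p=X[m]; print(n,m.sum(),np.median(p,0).round(4) if len(p) else "",np.percentile(p,[2,98],axis=0).round(4).tolist() if len(p) else "")
X=wrist("w7")[1]
m=(X[...,2]>.285)&(X[...,2]<.315)&(abs(X[...,0]-.64)<.03)&(abs(X[...,1]-.174)<.07)
p=X[m]; print("wrist",m.sum(),np.median(p,0) if len(p) else "",np.percentile(p,[2,98],axis=0) if len(p) else "")
print(manip.sense()["q"].round(3)); go([.64,.1738,.37],90); go([.64,.1738,.303],90)
E
```

```text
t: 18.45
tcp_pos: [0.4978, 0.1749, 0.3745]
tool_rot: [0.707, 0.707, -0.011, 0.0]
force: [-0.3, 0.2, 1.4]
finger_gap: 0.502
gripper_force: 0.0
scene 264 [0.6452 0.1764 0.3061] [[0.6362, 0.1076, 0.2994], [0.6511, 0.2414, 0.3102]]
scene 264 [0.6453 0.1759 0.3062] [[0.6357, 0.1068, 0.299], [0.651, 0.2417, 0.3103]]
side 172 [0.6384 0.1694 0.3083] [[0.6337, 0.1054, 0.3011], [0.647, 0.2414, 0.3116]]
side 167 [0.6385 0.1695 0.3084] [[0.6337, 0.1077, 0.3006], [0.6476, 0.2414, 0.3115]]
wrist 3170 [0.63714424 0.18219369 0.3059559 ] [[0.63330794 0.10779039 0.29718825]
 [0.64682527 0.24161396 0.30855766]]
[ 0.133  0.276  1.496 -0.014  1.385  0.136]
tcp [0.498  0.1749 0.3751] th 90.02 shift [-0.0011  0.142   0.0032] turn 0.0003
tcp [0.498  0.1749 0.3751] th 90.02 shift [-0.      0.1429  0.0702] turn 0.0003
```

The bar is at (0.640,0.174,0.300), as expected. I'll straddle it from above and grip it.

Converted, 0.1429 m / 0.6 = 0.2382, 0.1427 m / 0.6 = 0.2378.

```bash
echo '-0.0017 0.0833 0.005 0 0.5;-0.0017 0.1667 0.005 0 0.5;-0.0017 0.2375 0.005 0 0.5;-0.0017 0.2375 0.005 0 0.5;-0.0017 0.2375 0.005 0 0.5;-0.0017 0.2378 0.05 0 0.5;-0.0017 0.2382 0.0917 0 0.5;-0.0017 0.2382 0.1167 0 0.5;-0.0017 0.2382 0.1167 0 0.5;-0.0017 0.2382 0.1167 0 0.5' > rows.txt && python3 drive.py rows.txt 40; python3 -c "
from h import *
go([.64,.1738,.303],90)"
```

```text
t: 19.6
tcp_pos: [0.6393, 0.173, 0.3044]
tool_rot: [0.707, 0.707, -0.01, 0.001]
force: [-0.0, -0.8, 0.6]
finger_gap: 0.498
gripper_force: 0.0
tcp [0.6393 0.173  0.3044] th 90.02 shift [0.0008 0.0007 0.0014] turn 0.0004
```

Converted, 0.001 m / 0.6 = 0.0017, 0.0007 m / 0.6 = 0.0012.

```bash
echo '0 0.0012 0.0017 0 0.5;0 0.0012 0.0017 0 0;0 0.0012 0.0017 0 0;0 0.0012 0.0017 0 0;0 0.0012 0.0017 0 0;0 0.0012 0.0017 0 0' > rows.txt && python3 drive.py rows.txt 40; python3 -c "
from h import *
st=manip.sense(); t=st['tcp_pos']
for a in(78,74,70,65,60,54,48,42,36,30,24,18,12,8,5,2,0):
    r=np.radians(a); r0=np.radians(78)
    print(a,end=' '); go(t+.215*np.array([np.cos(r0)-np.cos(r),0,np.sin(r)-np.sin(r0)]),90,st)"|sed 's/tcp.*shift//'
```

```text
t: 20.2
tcp_pos: [0.6415, 0.1729, 0.3037]
tool_rot: [0.707, 0.707, -0.009, 0.002]
force: [0.5, -0.1, 6.1]
finger_gap: 0.171
gripper_force: 39.2
78  [0. 0. 0.] turn -0.0001
74  [ 0.0001 -0.0145  0.0038] turn -0.0001
70  [ 0.0001 -0.0287  0.0086] turn -0.0001
65  [ 0.0002 -0.046   0.0159] turn -0.0001
60  [ 0.0004 -0.0625  0.0248] turn -0.0001
54  [ 0.0006 -0.0813  0.0372] turn -0.0001
48  [ 0.0008 -0.0986  0.0516] turn -0.0001
42  [ 0.001  -0.1144  0.0676] turn -0.0001
36  [ 0.0013 -0.1283  0.0853] turn -0.0001
30  [ 0.0016 -0.1404  0.1043] turn -0.0001
24  [ 0.0019 -0.1504  0.1244] turn -0.0001
18  [ 0.0022 -0.1582  0.1455] turn -0.0001
12  [ 0.0026 -0.1638  0.1673] turn -0.0001
8  [ 0.0028 -0.1663  0.1821] turn -0.0001
5  [ 0.003  -0.1674  0.1933] turn -0.0001
2  [ 0.0031 -0.168   0.2046] turn -0.0001
0  [ 0.0033 -0.1681  0.2121] turn -0.0001
```

Converted, -0.1404 m / 0.6 = -0.234, -0.1283 m / 0.6 = -0.2138.

```bash
echo '0 -0.0242 0.0067 0 0;0 -0.0478 0.0143 0 0;0 -0.0767 0.0267 0 0;0 -0.1042 0.0417 0 0;0 -0.1355 0.0617 0 0;0.0017 -0.1643 0.086 0 0;0.0017 -0.1907 0.1127 0 0;0.0017 -0.2138 0.1422 0 0;0.0025 -0.234 0.1738 0 0;0.0025 -0.234 0.1738 0 0;0.0025 -0.234 0.1738 0 0' > rows.txt && python3 drive.py rows.txt; python3 -c "
from h import *
st=manip.sense(); t=np.array([.6415,.1729,.3037])
for a in(30,24,18,12,8,5,2,0,-1,-2):
    r=np.radians(a); r0=np.radians(78)
    print(a,end=' '); go(t+.215*np.array([np.cos(r0)-np.cos(r),0,np.sin(r)-np.sin(r0)]),90,st)"|sed 's/tcp.*shift//'
```

```text
t: 21.3
tcp_pos: [0.5002, 0.1722, 0.1996]
tool_rot: [0.707, 0.707, -0.01, 0.002]
force: [4.3, -2.4, -1.3]
finger_gap: 0.173
gripper_force: 41.0
30  [ 0.0007 -0.0002 -0.0013] turn 0.0001
24  [ 0.001  -0.0102  0.0189] turn 0.0001
18  [ 0.0013 -0.0181  0.0399] turn 0.0001
12  [ 0.0017 -0.0236  0.0617] turn 0.0001
8  [ 0.002  -0.0261  0.0766] turn 0.0001
5  [ 0.0021 -0.0272  0.0877] turn 0.0001
2  [ 0.0023 -0.0278  0.099 ] turn 0.0001
0  [ 0.0025 -0.0278  0.1065] turn 0.0001
-1  [ 0.0025 -0.0278  0.1102] turn 0.0001
-2  [ 0.0026 -0.0276  0.114 ] turn 0.0001
```

Converted, 0.1065 m / 0.6 = 0.1775, 0.102 m / 0.6 = 0.17.

```bash
echo '0.0017 -0.017 0.0317 0 0;0.0017 -0.0302 0.0667 0 0;0.0025 -0.0393 0.1028 0 0;0.0033 -0.0435 0.1277 0 0;0.0033 -0.0453 0.1462 0 0;0.0033 -0.0463 0.1617 0 0;0.0033 -0.0463 0.17 0 0;0.0033 -0.0463 0.1775 0 0;0.0033 -0.0463 0.1775 0 0;0.0033 -0.0463 0.1775 0 0' > rows.txt && python3 drive.py rows.txt 60; python3 -c "
from h import *
go([.4735,.1722,.0937],90)"
```

```text
t: 22.3
tcp_pos: [0.4719, 0.1724, 0.0947]
tool_rot: [0.707, 0.707, -0.009, 0.003]
force: [2.7, -4.8, 5.8]
finger_gap: 0.166
gripper_force: 62.9
tcp [0.4719 0.1724 0.0947] th 90.04 shift [-0.0002  0.0016  0.001 ] turn 0.0007
```

Converted, 0.0015 m / 0.6 = 0.0025, 0.001 m / 0.6 = 0.0017.

```bash
echo '0 0.0017 0.0025 0 0;0 0.0017 0.0025 0 0;0 0.0017 0.0025 0 0' > rows.txt && python3 drive.py rows.txt |sed -n '2p;4p'; echo '0 0 0.0025 0 0;0 0 0.0025 0 0;0 0 0.0025 0 0' > rows.txt && python3 drive.py rows.txt|sed -n '2p;4p'
```

```text
tcp_pos: [0.4719, 0.1724, 0.0934]
force: [1.7, -4.1, 6.8]
tcp_pos: [0.4719, 0.1724, 0.092]
force: [0.5, -5.3, 7.8]
```

Converted, 0.0015 m / 0.6 = 0.0025.

```bash
for i in 1; do echo '0 0 0.0025 0 0;0 0 0.0025 0 0;0 0 0.0025 0 0' > rows.txt && python3 drive.py rows.txt|sed -n '2p;4p'; done;  echo '0 0 0.0025 0 0;0 0 0.0025 0 0;0 0 0.0025 0 0' > rows.txt && python3 drive.py rows.txt|sed -n '2p;4p'
python3 - <<'E'
from h import *
s=manip.snapshot("side"); np.savez("pics/side2.npz",**s)
im=s["pixels"][160:256,170:320]; cv2.imwrite("pics/side2.png",cv2.resize(im,(780,500),interpolation=cv2.INTER_CUBIC)[:,:,::-1])
for n in("side","scene"):
    X=cloud(manip.snapshot(n))
    for y in((.095,.14),(.2,.25)):
        m=(X[...,2]>.07)&(X[...,2]<.12)&(abs(X[...,0]-.47)<.02)&(X[...,1]>y[0])&(X[...,1]<y[1]); p=X[m]
        print(n,len(p),np.percentile(p,[2,50,95],axis=0).round(4).tolist() if len(p) else '')
E
```

```text
tcp_pos: [0.4719, 0.1724, 0.0907]
force: [0.4, -4.7, 9.7]
tcp_pos: [0.4719, 0.1724, 0.09]
force: [-0.4, -3.1, 16.7]
side 66 [[0.4644, 0.0953, 0.0834], [0.4719, 0.1153, 0.0976], [0.4802, 0.1369, 0.1005]]
side 11 [[0.4711, 0.2004, 0.0943], [0.4736, 0.2081, 0.0985], [0.4775, 0.2194, 0.1013]]
scene 46 [[0.4673, 0.0959, 0.0867], [0.4773, 0.1091, 0.0949], [0.4851, 0.127, 0.0999]]
scene 68 [[0.4657, 0.201, 0.0877], [0.4752, 0.225, 0.0947], [0.4811, 0.2476, 0.0998]]
```

View pics/side2.png

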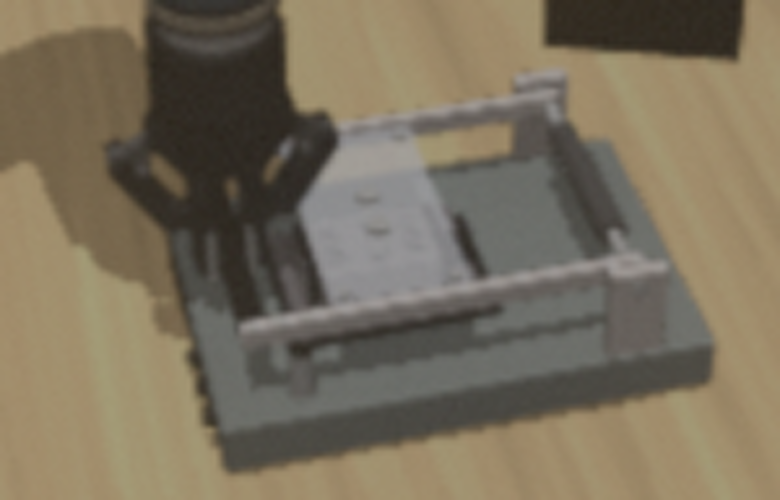

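The side picture shows the lid level, its arms resting on the posts at about (300,350), and the pushers on the module. The force rise to 16.7 N also shows stop contact. I'll add a small margin.

Converted, 0.001 m / 0.6 = 0.0017.

```bash
echo '0 0 0.0017 0 0;0 0 0.0017 0 0;0 0 0.0017 0 0;0 0 0.0017 0 0;0 0 0.0017 0 0' > rows.txt && python3 drive.py rows.txt
```

```text
t: 24.15
tcp_pos: [0.4719, 0.1724, 0.0896]
tool_rot: [0.707, 0.707, -0.009, 0.003]
force: [-1.7, -3.6, 20.2]
finger_gap: 0.164
gripper_force: 64.4
```

```bash
python3 -c "
from station import manip
print(manip.sign_off())"
```

```text
the job is handed in; nothing more can be done
None
```

I handed the job in at about 24 s: the module is seated flat and square in the nest with its nose in the notch, and the arm is still gripping the lid's bar and holding it down on its stops at about 20 N. I had no direct reading of the probe travel, and no result came back from sign-off.

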